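# Pack the letter-writing kit into its fitted case

### The arm

A 7-joint arm with a two-finger parallel gripper is mounted at the origin on a cart in front of the work surface, level with it; the furniture and walls round the work are solid. World frame = base frame: x ahead of the robot, y to its left, z up, the work surface at z = 0. Lengths are in m, angles in degrees, forces in N, time in s.
With the tool pointing down it reaches from about 0.425 to 0.875 m from the base axis. Payload 8.4 kg.
Tool frame: the origin (TCP) lies at the very end of the fingers, on their centre line; the grasp point (between the pads) lies 19 mm behind it; z points along the fingers, y is the line along which they close (so a half turn about z gives the same grasp; the last joint's range is limited). The gripper opens to 85 mm and grips with 20 to 120 N. Pads are 22 mm wide; open, the fingers measure 114 mm over their backs; the gripper's body (76 mm by 85 mm) begins 54 mm behind the grasp point. The pads swing forward as they close: fully open they stand 13 mm farther back than shut.
Start: joints at [-69.167, 19.091, 2.286, 83.961, -0.768, 76.965, -3.352], TCP at [0.29, 0.582, 0.231] pointing down, gripper open.
Joint ranges: [-147.57, 147.57], [-21.85, 119.76], [-74.77, 79.35], [14.55, 137.4], [-85.83, 265.84], [4.83, 119.75], [-152.11, 152.11]. Speed limits (degrees/s): [127.2, 127.2, 159.86, 159.86, 180, 180, 180].

### API

Orientations are given as [roll, pitch, yaw] about the fixed x, y, z axes, in that order (R = Rz(yaw) Ry(pitch) Rx(roll)).
In Python, from cell import arm gives the robot as it stands.
- The arm moves only by the tool play_rows, never from a script. Its argument "targets" is a list of rows, each a list of 3 entries, a list of its own where there are three numbers: the turn, a rotation vector about the tool's x, y, z each as a share of pi rad, from -1 to 1, then the shift along the tool's x, y, z each as a share of 0.15 m, from -1 to 1, then the closure, from 0 (fully open) to 1 (shut). In form: [[[rx, ry, rz], [x, y, z], claw], ...]. A call has 1 to 8 rows; each row is the pose to reach, as a shift and turn from the pose commanded when the call began, along the tool's axes at that moment, turning the shorter way round; what a row does not reach only later rows make up. A row lasts 1/10 s, in which the tool goes at most 50 mm and 8.59 degrees, less where a joint would pass 70% of its speed; a pose out of reach is approached as far as the arm can. A call with a number of a shift or a turn outside -1 to 1 is refused whole. A call with a gripper value outside its range is refused whole. The fingers move at their own pace and stop on an object; "force" is the grip in N (left out, the last holds). Time passes only in rows, so rows that repeat a pose let the fingers close. It gives the time, the measured TCP pose, the force, the opening and the grip force at its end, in the units of the state.
- arm.read_state(): the state, without advancing time (a new reading comes with each control period).
- arm.get_image(name): name is "scene" or "top" or "wrist"; returns the picture (400x640x3 uint8, red, green, blue); there is no depth.
- arm.camera_model(name): a dict with "camera_matrix" (3x3 intrinsics, pixels), "R" (3x3) and "t" (3): a world point X has camera coordinates R X + t; the wrist camera has in their place "hand_eye" (4x4, takes a point from camera to tool coordinates, whose origin is the TCP and whose axes are the flange's). Camera axes: x right, y down, z forward; pixel columns grow to the right and rows downward; lengths in m; the calibration is good to about 2 mm. A picture is of the moment at which its call begins: read the wrist's pose just before it. camera_model takes no time and is no camera call.
- arm.hand_in(): hands the job in; it is judged then, once.
The state is a dict: "clock": time; "joints": joint angles; "joint_vel": joint speeds; "joint_efforts": joint torques, N m; "ee_pos": TCP position; "orientation": TCP orientation; "force": force on the tool from outside, world axes, zero at the start; "ft_torque": the same for the moment, N m; "opening": finger opening in m; "grasp_force": force on a finger pad.
Only numpy, scipy, OpenCV 4.12 (cv2) and the standard library are available. Lean on these libraries where they do the work, as an engineer would, in place of code of your own. Each camera call takes 0.05 s, during which the arm holds its last target. There are 200 camera calls.

### The job

Pack the letter-writing kit away: lay the fountain pen, the red stick of sealing wax, the brass seal and the matchbox each in its own fitted recess of the open case, then put the cover on so that it sits fully down all round. The plain black stylus, the eraser and the yellow pencil look similar but do not belong to the kit: leave them where they lie.

Things in the scene. Friction and masses are not known exactly. Their poses are not given: they have to be found in the camera images.
- case: Heavy fixed walnut case base, board 162 (x) x 216 (y) x 10 mm, origin under its centre; deck 134x188, top at z=20, with green felt recesses 6 mm deep (floor z=14). Centre (x,y) and size (x by y) in mm: pen groove (-49,0) 24x150; wax groove (-3,-36) 22x106; seal, lying, (43,-42) 38x92; matchbox (20,62) 64x47, its length along the case's x. The other three lie along y; either way round.
- cover: Lift-off walnut cover, 0.35 kg, open side down: shell 152 (x) x 206 (y) x 44 mm, origin at the centre of its lower edge. On top a brass bar handle, 12 mm wide (x), 90 long (y), z=60 to 72, 16 mm gap beneath. Seated, it stands on the board round the deck with 5 mm play each way: origin 10 mm above the case's, x and y along the case's, either way round.
- fountain_pen: Black fountain pen with one gold band in the middle, 13 x 137 x 13 mm, lying along its own y. Origin at the centre of its underside.
- wax_stick: Red stick of sealing wax, square, 11 x 94 x 11 mm, lying along its own y, one end melted down (full section from y = -38 to 47 mm). Origin at the centre of its underside.
- seal: Brass seal with turned dark wooden handle, round, greatest diameter 25 mm, 79 mm long, lying on its side. Origin at the centre of the brass face at one end; its own z runs along its axis from the brass face to the end of the handle.
- matchbox: Closed matchbox with red top and dark sides, 37 (x) x 54 (y) x 16 mm, origin at the centre of its underside.
- stylus: Plain black ebony stylus without a band, 14 x 100 x 12 mm, lying along its own y; to be left alone. Origin at the centre of its underside.
- eraser: Blue and white eraser, 20 x 44 x 12 mm; to be left alone. Origin at the centre of its underside.
- pencil: Yellow pencil, 9 x 172 x 7 mm, lying along its own y; to be left alone. Origin at the centre of its underside.
There are look-alikes about, which are no part of the job. What is shaped like the fountain_pen but purple is not meant.

How it is judged:
By the outcome, as a careful person would: the job done as asked, in the order asked, and still so for the second after the job is handed in, with the robot touching nothing.
It also fails if it takes over 118 s, if anything falls off the work surface, if the arm or the gripper's body presses on something with over 40 N, if the wrist force passes 120 N, or if a joint passes its speed limit or range.

## Working session

There is one attempt and no reset: what is moved stays moved. The work goes in short steps, Python scripts to look and compute and a tool call to move; the robot and the scene stay as the last step left them, time stands still between calls to the robot, and variables do not carry over. Pictures are saved under pics/ and viewed, at most 14 in all, crops included, and the job is handed in when it is done.

Besides the shell and the picture viewer there is one more tool, called after "Request:" as name(argument=value, ...) on one line, values as JSON. play_rows: Moves the arm, as the interface text tells. Shift numbers are shares of 0.15 m and turn numbers shares of pi rad, none past 1 either way. Its arguments: {"type":"object","properties":{"targets":{"type":"array"},"force":{"type":"number"}},"required":["targets"]}

```bash
ls; mkdir -p pics; python3 - <<'E'
from cell import arm
import cv2
s=arm.read_state(); print(s)
for n in ["top","scene"]:
    im=arm.get_image(n); cv2.imwrite(f"pics/{n}0.png",im[:,:,::-1]); m=arm.camera_model(n); print(n,m)
print(arm.camera_model("wrist"))
E
```

```text
pics
{'clock': 0.0, 'joints': array([-69.16691202,  19.13262047,   2.28551921,  84.00975387,
        -0.76709997,  76.96602721,  -3.35140957]), 'joint_vel': array([ 0.02646991, -0.03886776, -0.00809278,  0.06180302, -0.01226086,
       -0.00325176, -0.03139975]), 'joint_efforts': array([ 9.27746041e-04, -6.58554196e+01,  1.36578128e+00, -4.05573857e+01,
        1.65839517e-02,  1.25098412e-02, -2.46342125e-05]), 'ee_pos': array([0.29003694, 0.58120207, 0.23042292]), 'orientation': array([-1.79907123e+02,  7.30361510e-03,  1.53481883e+02]), 'force': array([ 0.28429167, -0.66616436,  0.4793703 ]), 'ft_torque': array([ 0.04064926, -0.04815186, -0.00290304]), 'grasp_force': 0.0, 'opening': 0.08540038790823555}
top {'camera_matrix': array([[422.11065135,   0.        , 316.56057609],
       [  0.        , 422.11065135, 197.67956666],
       [  0.        ,   0.        ,   1.        ]]), 'R': array([[ 0.01434872, -0.99987963,  0.00590221],
       [-0.99771627, -0.01470682, -0.06592378],
       [ 0.06600265, -0.0049428 , -0.99780721]]), 't': array([-0.02924979,  0.59992061,  1.00445835])}
sce
[... 206 characters left out ...]
9119587, -0.0012429 ],
       [-0.44702715, -0.22632902, -0.8654143 ],
       [ 0.77097234,  0.39312224, -0.50105544]]), 't': array([-0.27421408,  0.2943752 ,  0.97926394])}
{'camera_matrix': array([[329.26058802,   0.        , 320.0621196 ],
       [  0.        , 329.26058802, 206.144331  ],
       [  0.        ,   0.        ,   1.        ]]), 'hand_eye': array([[-3.29068952e-04, -9.48333553e-01, -3.17274903e-01,
         8.14793110e-02],
       [ 9.99999856e-01, -4.46560247e-04,  2.97594168e-04,
        -1.24968704e-03],
       [-4.23900894e-04, -3.17274759e-01,  9.48333563e-01,
        -1.41563891e-01],
       [ 0.00000000e+00,  0.00000000e+00,  0.00000000e+00,
         1.00000000e+00]])}
```

```bash
python3 -c "
import cv2
a=cv2.imread('pics/top0.png');cv2.imwrite('pics/top0b.png',cv2.resize(a,(800,500),interpolation=cv2.INTER_CUBIC))"
```

```text
(no output)
```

View pics/top0b.png

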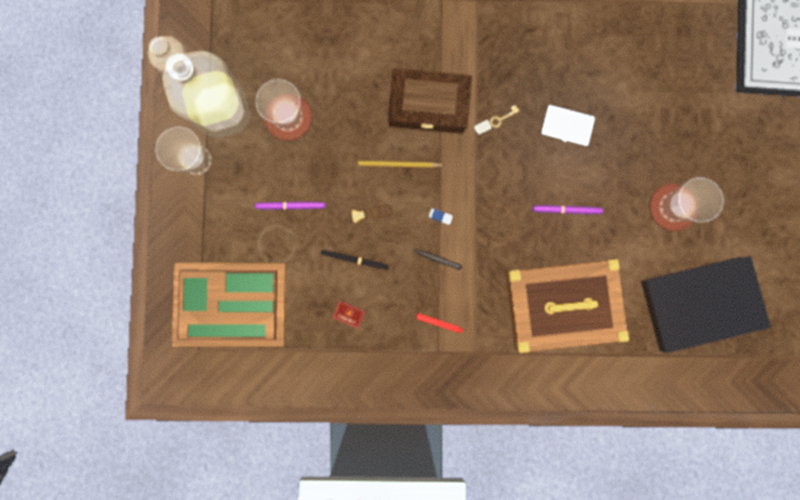

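View pics/scene0.png

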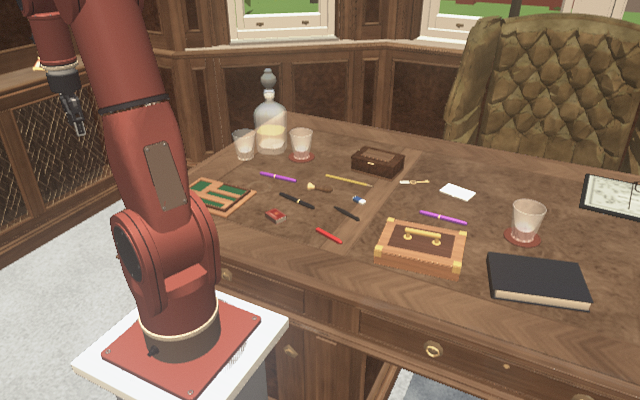

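```bash
python3 -c "
import cv2
a=cv2.imread('pics/top0.png')
cv2.imwrite('pics/c1.png',cv2.resize(a[150:285,190:390],(800,540),interpolation=cv2.INTER_CUBIC))"
cat > h.py <<'E'
import numpy as np, cv2
from scipy.spatial.transform import Rotation as Rn
from cell import arm
def pose(s=None):
    s=s or arm.read_state(); T=np.eye(4); T[:3,:3]=Rn.from_euler('xyz',s['orientation'],degrees=True).as_matrix(); T[:3,3]=s['ee_pos']; return T
def ray(n,px,T=None):
    m=arm.camera_model(n); px=np.atleast_2d(px).astype(float)
    d=np.c_[px,np.ones(len(px))]@np.linalg.inv(m['camera_matrix']).T
    if n=='wrist':
        C=T@m['hand_eye']; return C[:3,3],d@C[:3,:3].T
    return -m['R'].T@m['t'], d@m['R']
def w(n,px,z,T=None):
    o,d=ray(n,px,T); return o+d*((z-o[2])/d[:,2])[:,None]
def rel(T0,pos,yaw,tilt=None):
    "row (turn shares, shift shares) from commanded T0 to target tool-down pose with tool yaw (deg)"
    R=Rn.from_euler('xyz',[180,0,yaw],degrees=True).as_matrix()
    sh=T0[:3,:3].T@(np.array(pos)-T0[:3,3])/.15
    tr=Rn.from_matrix(T0[:3,:3].T@R).as_rotvec()/np.pi
    return np.round(tr,4).tolist(),np.round(sh,4).tolist()
E
python3 - <<'E'
from h import *
f=lambda p,z:print(np.round(w('top',np.array(p)/1.25,z),3).tolist())
f([[174,264],[284,263],[285,346],[172,346]],.01)
f([[322,252],[387,267],[418,316],[462,330],[358,215]],.01)
f([[335,312],[342,301],[364,314],[357,327]],.016)
f([[512,271],[618,261],[628,341],[520,351]],.044)
print(pose()[:3,:3])
E
```

```text
[[0.562, 0.411, 0.01], [0.567, 0.197, 0.01], [0.406, 0.191, 0.01], [0.403, 0.409, 0.01]]
[[0.589, 0.124, 0.01], [0.562, -0.004, 0.01], [0.467, -0.066, 0.01], [0.442, -0.152, 0.01], [0.663, 0.054, 0.01]]
[[0.473, 0.095, 0.016], [0.495, 0.082, 0.016], [0.47, 0.039, 0.016], [0.445, 0.052, 0.016]]
[[0.557, -0.241, 0.044], [0.578, -0.442, 0.044], [0.428, -0.459, 0.044], [0.407, -0.256, 0.044]]
[[-8.94810330e-01  4.46446153e-01 -5.52948836e-04]
 [ 4.46446482e-01  8.94809312e-01 -1.35429716e-03]
 [-1.09836991e-04 -1.45870116e-03 -9.99998930e-01]]
```

View pics/c1.png

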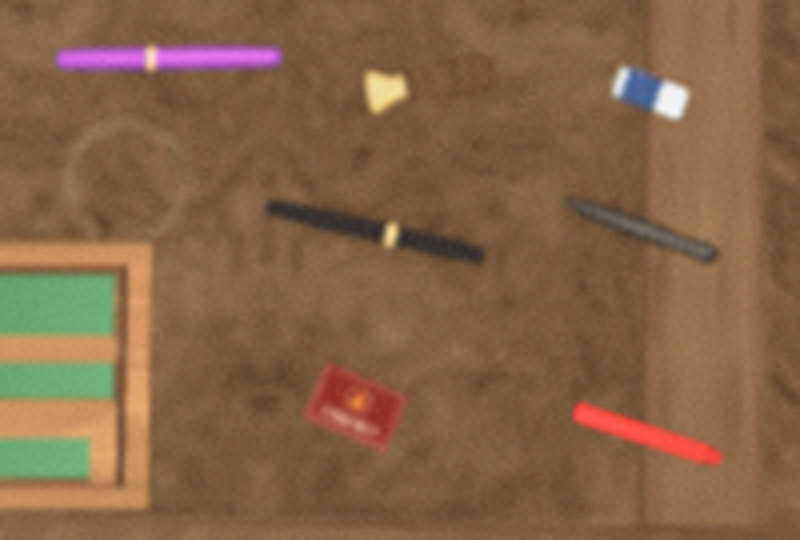

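The crop shows:
- pen from (268,207) to (482,256)
- seal with its brass head at (366–408,90) and its handle running right to about (495,72)
- matchbox at (357,407)
- wax from (578,412) to (720,458)
- stylus and eraser on the right, to be left alone

Next I'll move to an overview pose.

Request:
play_rows(targets=[[[0,0,0],[-0.9,-0.75,-0.11],0],[[0,0,0],[-0.9,-0.75,-0.11],0],[[0,0,0],[-0.9,-0.75,-0.11],0],[[0,0,0],[-0.9,-0.75,-0.11],0]])

```text
clock: 0.5
ee_pos: [0.3631, 0.4165, 0.2481]
orientation: [-180.0, 0.1, 153.2]
force: [0.5, -0.1, -0.3]
opening: 0.0856
grasp_force: 0.0
```

Request:
play_rows(targets=[[[0,0,0],[-0.9,-0.75,-0.11],0],[[0,0,0],[-0.9,-0.75,-0.11],0],[[0,0,0],[-0.9,-0.75,-0.11],0],[[0,0,0],[-0.9,-0.75,-0.11],0]])

```text
clock: 0.9
ee_pos: [0.433, 0.2553, 0.2647]
orientation: [-180.0, 0.0, 153.2]
force: [0.0, -0.3, -0.4]
opening: 0.0852
grasp_force: 0.0
```

Request:
play_rows(targets=[[[0,0,-0.147],[-0.9,-0.75,-0.11],0],[[0,0,-0.147],[-0.9,-0.75,-0.11],0],[[0,0,-0.147],[-0.9,-0.75,-0.11],0],[[0,0,-0.147],[-0.9,-0.75,-0.11],0],[[0,0,-0.147],[-0.9,-0.75,-0.11],0]])

```text
clock: 1.4
ee_pos: [0.5038, 0.0921, 0.2814]
orientation: [-179.9, 0.1, 179.6]
force: [-1.3, 0.2, 0.0]
opening: 0.0856
grasp_force: 0.0
```

```bash
python3 - <<'E'
from h import *
T=pose(); im=arm.get_image('wrist'); np.save('T1.npy',T); cv2.imwrite('pics/w1.png',im[:,:,::-1])
cv2.imwrite('pics/w1b.png',cv2.resize(im[:,:,::-1],(800,500),interpolation=cv2.INTER_CUBIC)); print(T)
E
```

```text
[[-0.99996901  0.00772636  0.00151207  0.50376155]
 [ 0.00772418  0.99996912 -0.00144603  0.09213124]
 [-0.00152319 -0.00143431 -0.99999781  0.28144754]
 [ 0.          0.          0.          1.        ]]
```

View pics/w1b.png

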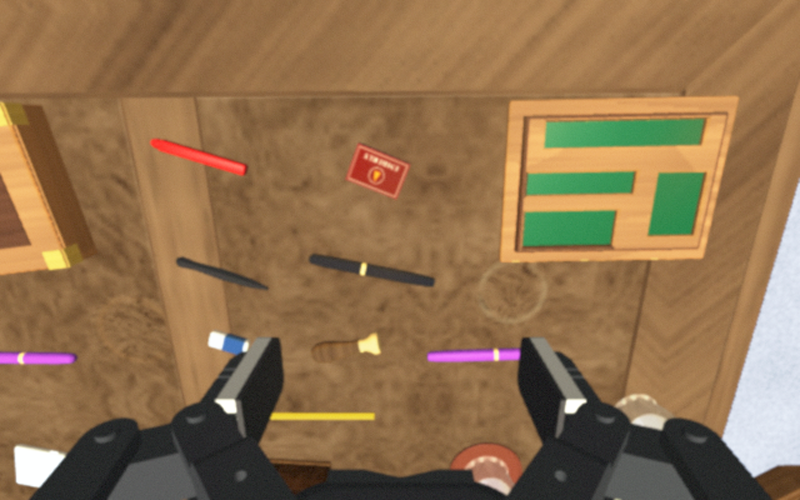

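```bash
python3 - <<'E'
from h import *
T=np.load('T1.npy')
def f(n,p,z):
    q=w('wrist',np.array(p)/1.25,z,T); d=q[-1]-q[0]
    print(n,np.round(q[:,:2],4).tolist(),'c',np.round(q.mean(0)[:2],4),'ang',round(np.degrees(np.arctan2(d[1],d[0])),1),'L',round(np.linalg.norm(d),4))
f('pen',[[311,259],[433,283]],.0065)
f('pen band',[[363,269]],.010)
f('wax',[[153,143],[246,170]],.0085)
f('mbox',[[363,145],[409,162],[397,196],[349,179]],.016)
f('seal',[[313,351],[379,344]],.0125)
f('board',[[740,97],[510,101],[501,260],[707,259]],.010)
f('boardR',[[740,97],[707,259]],.01);f('boardL',[[510,101],[501,260]],.01)
f('pengroove',[[546,120],[705,119],[702,145],[547,147]],.02)
f('mboxrec',[[658,173],[704,173],[694,236],[649,235]],.02)
f('sealrec',[[525,212],[615,211],[613,245],[524,247]],.02)
f('waxrec',[[528,173],[634,171],[631,194],[527,195]],.02)
E
```

```text
pen [[0.5623, -0.005], [0.591, 0.1259]] c [0.5767 0.0604] ang 77.7 L 0.134
pen band [[0.5729, 0.0505]] c [0.5729 0.0505] ang 0.0 L 0.0
wax [[0.4415, -0.1489], [0.468, -0.0618]] c [ 0.4547 -0.1054] ang 73.1 L 0.0911
mbox [[0.4446, 0.0558], [0.4608, 0.0997], [0.4937, 0.0877], [0.4766, 0.0408]] c [0.4689 0.071 ] ang -24.9 L 0.0354
seal [[0.671, -0.0099], [0.6625, 0.0656]] c [0.6667 0.0278] ang 96.4 L 0.0759
board [[0.4044, 0.4093], [0.4061, 0.1946], [0.5638, 0.1972], [0.5644, 0.4151]] c [0.4847 0.304 ] ang 2.1 L 0.1601
boardR [[0.4044, 0.4093], [0.5644, 0.4151]] c [0.4844 0.4122] ang 2.1 L 0.1601
boardL [[0.4061, 0.1946], [0.5638, 0.1972]] c [0.485  0.1959] ang 1.0 L 0.1577
pengroove [[0.4233, 0.2268], [0.4236, 0.374], [0.4469, 0.3765], [0.4476, 0.2303]] c [0.4353 0.3019] ang 8.2 L 0.0245
mboxrec [[0.4727, 0.3399], [0.4731, 0.3843], [0.5361, 0.3885], [0.5347, 0.3427]] c [0.5042 0.3639] ang 2.6 L 0.0621
sealrec [[0.51, 0.215], [0.5097, 0.3044], [0.5451, 0.3079], [0.5465, 0.2172]] c [0.5278 0.2611] ang 3.5 L 0.0365
waxrec [[0.4717, 0.2145], [0.4706, 0.3165], [0.4929, 0.3174], [0.4931, 0.2154]] c [0.4821 0.2659] ang 2.6 L 0.0214
```

```bash
python3 - <<'E'
from h import *
T=pose(); print(rel(T,[.577,.0605,.16],78), arm.read_state()['joints'].round(1))
E
```

```text
([0.0, 0.0002, 0.5645], [-0.4968, -0.2304, 0.8067]) [-39.8   0.8  24.5  99.6  -0.3  79.7  74.4]
```

Request:
play_rows(targets=[[[0,0,0.3],[-0.25,-0.1,0.3],0],[[0,0,0.3],[-0.4,-0.2,0.5],0],[[0,0,0.3],[-0.5,-0.23,0.8],0],[[0,0,0.3],[-0.5,-0.23,0.8],0],[[0,0,0.3],[-0.5,-0.23,0.8],0],[[0,0,0.3],[-0.5,-0.23,0.8],0],[[0,0,0.3],[-0.5,-0.23,0.8],0]])

```text
clock: 2.15
ee_pos: [0.5762, 0.0658, 0.16]
orientation: [-179.9, -0.1, 125.7]
force: [-0.3, 0.3, 0.7]
opening: 0.0852
grasp_force: 0.0
```

Request:
play_rows(targets=[[[0,0,0.264],[0,0,0],0],[[0,0,0.264],[0,0,0],0],[[0,0,0.264],[0,0,0],0],[[0,0,0.264],[0,0,0],0],[[0,0,0.264],[0,0,0],0],[[0,0,0.264],[0,0,0],0],[[0,0,0.264],[0,0,0],0]])

```text
clock: 2.85
ee_pos: [0.5763, 0.0658, 0.1603]
orientation: [-179.9, 0.0, 78.4]
force: [0.3, -0.8, -0.3]
opening: 0.0854
grasp_force: 0.0
```

```bash
python3 - <<'E'
from h import *
T=pose(); im=arm.get_image('wrist'); np.save('T2.npy',T)
cv2.imwrite('pics/w2b.png',cv2.resize(im[:,:,::-1],(800,500),interpolation=cv2.INTER_CUBIC)); print(T, arm.read_state()['joints'].round(1))
E
```

```text
[[ 2.00696217e-01  9.79652908e-01 -1.09899009e-03  5.76288560e-01]
 [ 9.79653523e-01 -2.00696163e-01  1.59487713e-04  6.57944819e-02]
 [-6.43204926e-05 -1.10863809e-03 -9.99999383e-01  1.60257487e-01]
 [ 0.00000000e+00  0.00000000e+00  0.00000000e+00  1.00000000e+00]] [-44.7  16.2  40.4 100.8 -11.3  67.2 -12.4]
```

View pics/w2b.png

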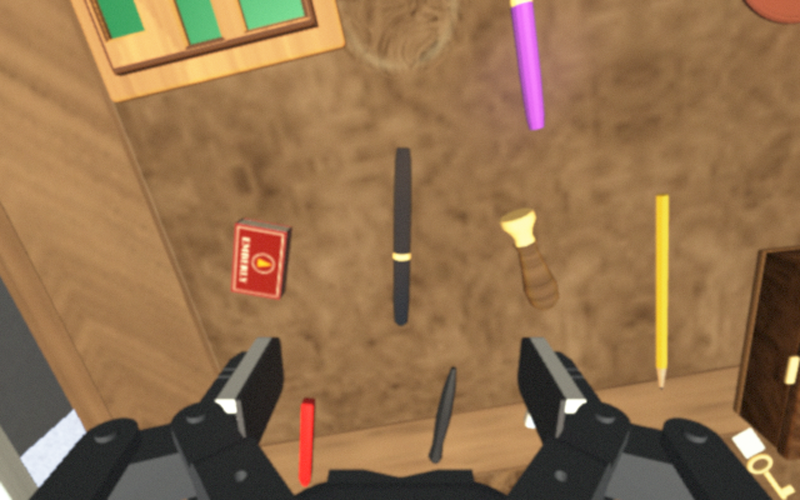

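```bash
python3 - <<'E'
from h import *
T=np.load('T2.npy')
def f(n,p,z):
    q=w('wrist',np.array(p)/1.25,z,T); d=q[-1]-q[0]
    print(n,np.round(q[:,:2],4).tolist(),'c',np.round(q.mean(0)[:2],4),'ang',round(np.degrees(np.arctan2(d[1],d[0])),1),'L',round(np.linalg.norm(d),4))
f('pen',[[401,325],[403,148]],.0065)
f('wax',[[305,484],[308,399]],.0085)
f('mbox',[[233,292],[238,222],[290,231],[283,297]],.016)
f('mboxL',[[233,292],[238,222]],.016)
f('mboxR',[[283,297],[290,231]],.016)
f('seal',[[546,306],[518,212]],.0125)
f('board',[[345,45],[117,102]],.0)
f('boardtop',[[344,42],[115,97]],.01)
print(rel(T,[.577,.0605,.003],78))
E
```

```text
pen [[0.5615, -0.0079], [0.5904, 0.1262]] c [0.576  0.0592] ang 77.9 L 0.1371
wax [[0.4425, -0.1491], [0.4704, -0.0596]] c [ 0.4564 -0.1044] ang 72.7 L 0.0937
mbox [[0.4441, 0.0496], [0.4652, 0.1004], [0.4996, 0.0866], [0.4798, 0.0381]] c [0.4722 0.0687] ang -17.8 L 0.0375
mboxL [[0.4441, 0.0496], [0.4652, 0.1004]] c [0.4547 0.075 ] ang 67.4 L 0.0551
mboxR [[0.4798, 0.0381], [0.4996, 0.0866]] c [0.4897 0.0624] ang 67.8 L 0.0524
seal [[0.675, -0.0112], [0.6621, 0.0667]] c [0.6685 0.0278] ang 99.4 L 0.0789
board [[0.5659, 0.1979], [0.404, 0.1953]] c [0.485  0.1966] ang -179.1 L 0.162
boardtop [[0.5666, 0.198], [0.4102, 0.1967]] c [0.4884 0.1974] ang -179.6 L 0.1564
([-0.0004, 0.0, 0.0023], [-0.0336, 0.0129, 1.0484])
```

Request:
play_rows(targets=[[[0,0,0],[-0.043,0.007,0.33],0],[[0,0,0],[-0.043,0.007,0.66],0],[[0,0,0],[-0.043,0.007,0.9],0],[[0,0,0],[-0.043,0.007,1.0],0],[[0,0,0],[-0.043,0.007,1.0],0]])

```text
clock: 3.4
ee_pos: [0.5752, 0.0578, 0.0092]
orientation: [-179.8, 0.1, 78.5]
force: [-0.8, 0.8, 0.5]
opening: 0.0857
grasp_force: 0.0
```

Request:
play_rows(force=30, targets=[[[0,0,0],[0,0,0.04],0.5],[[0,0,0],[0,0,0.04],1],[[0,0,0],[0,0,0.04],1],[[0,0,0],[0,0,0.04],1],[[0,0,0],[0,0,0.04],1],[[0,0,0],[0,0,0.04],1],[[0,0,0],[0,0,0.04],1],[[0,0,0],[0,0,0.04],1]])

```text
clock: 4.2
ee_pos: [0.5771, 0.0578, 0.0056]
orientation: [180.0, -0.0, 78.4]
force: [-0.8, 0.5, 6.7]
opening: 0.0123
grasp_force: 31.0
```

Request:
play_rows(targets=[[[0,0,0],[0,0,-0.25],1],[[0,0,0],[0.1,-0.1,-0.5],1],[[0,0,0],[0.3,-0.27,-0.5],1],[[0,0,0],[0.5,-0.45,-0.5],1],[[0,0,0],[0.7,-0.62,-0.5],1],[[0,0,0],[0.7,-0.62,-0.5],1]])

```text
clock: 4.8
ee_pos: [0.5037, 0.185, 0.0797]
orientation: [-179.9, -0.1, 78.9]
force: [0.5, 0.1, -0.5]
opening: 0.0112
grasp_force: 30.2
```

Request:
play_rows(targets=[[[0,0,0],[0.2,-0.18,0],1],[[0,0,-0.03],[0.4,-0.36,0],1],[[0,0,-0.069],[0.6,-0.53,0],1],[[0,0,-0.069],[0.7,-0.62,0],1],[[0,0,-0.069],[0.7,-0.62,0],1],[[0,0,-0.069],[0.7,-0.62,0],1]])

```text
clock: 5.4
ee_pos: [0.4368, 0.3003, 0.0798]
orientation: [180.0, 0.0, 90.9]
force: [-0.1, -0.7, -0.6]
opening: 0.0117
grasp_force: 30.2
```

```bash
python3 - <<'E'
from h import *
T=pose(); im=arm.get_image('wrist'); np.save('T3.npy',T);s=arm.read_state()
cv2.imwrite('pics/w3b.png',cv2.resize(im[:,:,::-1],(800,500),interpolation=cv2.INTER_CUBIC)); print(T, s['joints'].round(1),s['opening'],s['force'])
E
```

```text
[[-1.49009719e-02  9.99888956e-01  1.91229072e-04  4.36770755e-01]
 [ 9.99888902e-01  1.49010435e-02 -3.78359388e-04  3.00347851e-01]
 [-3.81166886e-04  1.85569905e-04 -9.99999910e-01  7.98308465e-02]
 [ 0.00000000e+00  0.00000000e+00  0.00000000e+00  1.00000000e+00]] [-67.1  14.2  31.7 111.9  -8.9  56.3 -30.5] 0.011491500383288975 [ 0.56296818 -0.04035549 -0.57429689]
```

View pics/w3b.png

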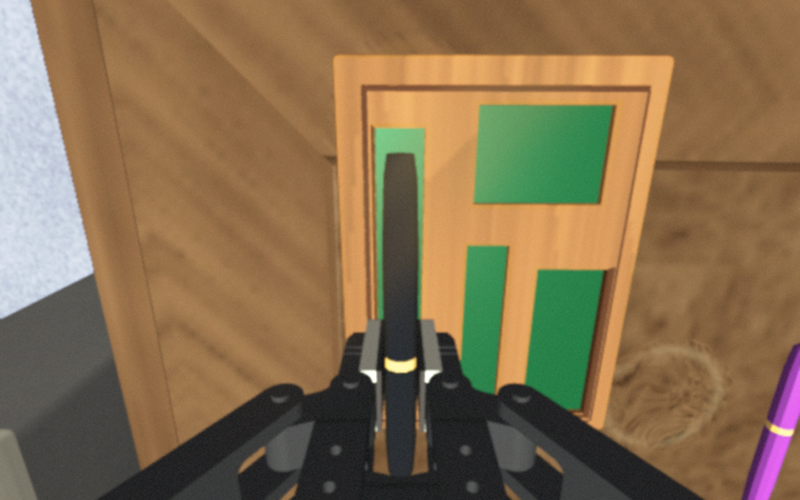

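```bash
python3 - <<'E'
from h import *
T=np.load('T3.npy')
def f(n,p,z):
    q=w('wrist',np.array(p)/1.25,z,T); print(n,np.round(q[:,:2],4).tolist(),np.round(q.mean(0)[:2],4))
f('board top (y +.108)',[[335,57],[672,57]],.01)
f('mboxrec c',[[479,105],[615,105],[600,205],[474,203]],.02)
f('pen groove end (-.049, +.075)',[[375,128],[424,129]],.02)
f('wax end(-.003,+.017)',[[467,246],[508,246]],.02)
f('seal end(.043,.004)',[[538,270],[612,270]],.02)
f('pen far end',[[400,155]],.08)
E
```

```text
board top (y +.108) [[0.4045, 0.4082], [0.5614, 0.4105]] [0.4829 0.4093]
mboxrec c [[0.4713, 0.3879], [0.5337, 0.3888], [0.5346, 0.3424], [0.4722, 0.3425]] [0.503  0.3654]
pen groove end (-.049, +.075) [[0.4235, 0.3771], [0.4464, 0.377]] [0.4349 0.377 ]
wax end(-.003,+.017) [[0.4702, 0.3202], [0.4912, 0.3205]] [0.4807 0.3204]
seal end(.043,.004) [[0.5081, 0.3077], [0.5467, 0.3083]] [0.5274 0.308 ]
pen far end [[0.4353, 0.3697]] [0.4353 0.3697]
```

Request:
play_rows(targets=[[[0,0,0],[0.012,-0.005,0.2],1],[[0,0,0],[0.012,-0.005,0.33],1],[[0,0,0],[0.012,-0.005,0.39],1],[[0,0,0],[0.012,-0.005,0.39],1],[[0,0,0],[0.012,-0.005,0.39],1]])

```text
clock: 5.95
ee_pos: [0.4366, 0.3015, 0.0216]
orientation: [180.0, 0.0, 90.7]
force: [0.4, 0.6, 0.6]
opening: 0.0119
grasp_force: 30.8
```

Request:
play_rows(targets=[[[0,0,0],[0,0,0],0.75],[[0,0,0],[0,0,0],0.7],[[0,0,0],[0,0,0],0.7],[[0,0,0],[0,0,0],0.7]])

```text
clock: 6.35
ee_pos: [0.4358, 0.3026, 0.0215]
orientation: [180.0, -0.0, 90.8]
force: [0.1, -1.1, 0.2]
opening: 0.0254
grasp_force: 0.0
```

Request:
play_rows(targets=[[[0,0,0],[0,0,-0.15],0.7],[[0,0,0],[0,0,-0.4],0.7],[[0,0,0],[0,0,-0.7],0.5],[[0,0,0],[0,0,-0.7],0]])

```text
clock: 6.75
ee_pos: [0.4385, 0.3044, 0.1319]
orientation: [179.7, -0.4, 90.8]
force: [0.9, -0.1, -0.2]
opening: 0.0537
grasp_force: 0.0
```

Request:
play_rows(targets=[[[0,0,0],[-0.3,0.04,0],0],[[0,0,0],[-0.6,0.08,0],0],[[0,0,0],[-0.78,0.11,0],0],[[0,0,0],[-0.78,0.11,0],0]])

```text
clock: 7.15
ee_pos: [0.4547, 0.1816, 0.1264]
orientation: [-180.0, 0.0, 90.5]
force: [-0.5, 1.0, -0.4]
opening: 0.0856
grasp_force: 0.0
```

Request:
play_rows(targets=[[[0,0,0.04],[-0.3,0.04,0],0],[[0,0,0.08],[-0.6,0.08,0.1],0],[[0,0,0.129],[-0.78,0.11,0.3],0],[[0,0,0.129],[-0.78,0.11,0.4],0],[[0,0,0.129],[-0.78,0.11,0.4],0],[[0,0,0.129],[-0.78,0.11,0.4],0]])

```text
clock: 7.75
ee_pos: [0.4723, 0.0698, 0.0666]
orientation: [-180.0, 0.0, 67.7]
force: [0.4, 0.4, 0.0]
opening: 0.0855
grasp_force: 0.0
```

```bash
python3 - <<'E'
from h import *
T=pose(); print(T[:3,3],rel(T,[.4722,.0687,.004],67.6), arm.read_state()['joints'].round(1))
E
```

```text
[0.47225446 0.06979766 0.06656776] ([-0.0, 0.0001, 0.0006], [-0.0067, 0.0025, 0.4171]) [-54.1   9.9  44.  119.8  -8.5  53.4 -27.7]
```

Request:
play_rows(targets=[[[0,0,0],[-0.007,0.002,0.25],0],[[0,0,0],[-0.007,0.002,0.38],0],[[0,0,0],[-0.007,0.002,0.417],0],[[0,0,0],[-0.007,0.002,0.417],0.5],[[0,0,0],[-0.007,0.002,0.417],0.8],[[0,0,0],[-0.007,0.002,0.417],1],[[0,0,0],[-0.007,0.002,0.417],1],[[0,0,0],[-0.007,0.002,0.417],1]])

```text
clock: 8.55
ee_pos: [0.4729, 0.0685, 0.005]
orientation: [180.0, -0.1, 67.6]
force: [-1.8, 0.3, 8.6]
opening: 0.0377
grasp_force: 29.6
```

Request:
play_rows(targets=[[[0,0,0],[0,0,0],1],[[0,0,0],[0,0,0],1],[[0,0,0],[0,0,0],1]])

```text
clock: 8.85
ee_pos: [0.4729, 0.0685, 0.005]
orientation: [180.0, -0.1, 67.6]
force: [-2.5, 0.0, 8.3]
opening: 0.0376
grasp_force: 29.6
```

Request:
play_rows(targets=[[[0,0,0],[0,0,-0.3],1],[[0,0,-0.04],[0.1,-0.03,-0.55],1],[[0,0,-0.08],[0.4,-0.1,-0.55],1],[[0,0,-0.12],[0.7,-0.2,-0.55],1],[[0,0,-0.16],[0.95,-0.28,-0.55],1],[[0,0,-0.2],[0.95,-0.28,-0.55],1],[[0,0,-0.2],[0.95,-0.28,-0.55],1]])

```text
clock: 9.55
ee_pos: [0.4875, 0.2168, 0.0868]
orientation: [180.0, -0.0, 103.9]
force: [-0.8, -1.5, -1.2]
opening: 0.0376
grasp_force: 31.3
```

```bash
python3 - <<'E'
from h import *
T=pose(); print(T[:3,3],rel(T,[.5035,.365,.08],180.5), arm.read_state()['joints'].round(1))
E
```

```text
[0.48752689 0.21680645 0.08680376] ([0.0002, 0.0001, -0.4258], [0.9337, 0.3401, 0.0456]) [-59.2  14.4  34.8 111.2  -9.7  57.2  -6.2]
```

Request:
play_rows(targets=[[[0,0,-0.04],[0.3,0.1,0],1],[[0,0,-0.09],[0.6,0.2,0],1],[[0,0,-0.14],[0.93,0.34,0],1],[[0,0,-0.18],[0.93,0.34,0],1],[[0,0,-0.23],[0.93,0.34,0],1],[[0,0,-0.28],[0.93,0.34,0],1],[[0,0,-0.32],[0.93,0.34,0],1],[[0,0,-0.37],[0.93,0.34,0],1]])

```text
clock: 10.35
ee_pos: [0.5049, 0.3618, 0.0868]
orientation: [-180.0, 0.0, 169.8]
force: [-0.1, 0.6, -0.9]
opening: 0.0375
grasp_force: 31.3
```

Request:
play_rows(targets=[[[0,0,-0.056],[0,0,0],1],[[0,0,-0.056],[0,0,0],1],[[0,0,-0.056],[0,0,0],1],[[0,0,-0.056],[0,0,0],1]])

```text
clock: 10.75
ee_pos: [0.5044, 0.3628, 0.0865]
orientation: [-180.0, 0.0, 179.6]
force: [-0.1, -0.3, 0.3]
opening: 0.0374
grasp_force: 31.3
```

```bash
python3 - <<'E'
from h import *
T=pose(); im=arm.get_image('wrist'); np.save('T4.npy',T);s=arm.read_state()
cv2.imwrite('pics/w4b.png',cv2.resize(im[:,:,::-1],(800,500),interpolation=cv2.INTER_CUBIC))
print(T[:3,3],rel(T,[.5035,.365,.0195],180.5), s['joints'].round(1))
E
```

```text
[0.50441921 0.36282194 0.08647997] ([-0.0, 0.0001, -0.005], [0.0063, 0.0145, 0.4465]) [-53.4  22.7  17.   98.2  -7.4  60.2  55.7]
```

View pics/w4b.png

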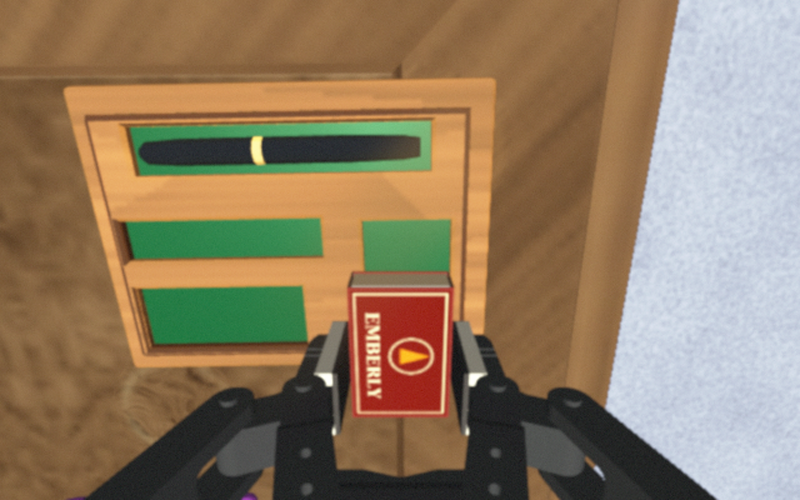

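The pen lies in its groove at (280,150). The matchbox is held square, its top face running from (349,290) to (447,415). I'll check its centre against the recess.

```bash
python3 - <<'E'
from h import *
T=np.load('T4.npy')
q=w('wrist',np.array([[349,290],[453,289],[447,415],[353,415]])/1.25,.0975,T);print(q.round(4),q.mean(0))
q=w('wrist',np.array([[363,220],[451,220]])/1.25,.020,T);print('rec near edge x',q.round(4))
E
```

```text
[[0.4776 0.3443 0.0975]
 [0.4775 0.38   0.0975]
 [0.5298 0.3795 0.0975]
 [0.5296 0.3434 0.0975]] [0.5036488  0.36182091 0.0975    ]
rec near edge x [[0.4713 0.3428 0.02  ]
 [0.4717 0.3883 0.02  ]]
```

Request:
play_rows(targets=[[[0,0,-0.004],[0,0.02,0.2],1],[[0,0,-0.004],[0,0.02,0.36],1],[[0,0,-0.004],[0,0.02,0.44],1],[[0,0,-0.004],[0,0.02,0.44],1],[[0,0,-0.004],[0,0.02,0.44],1]])

```text
clock: 11.3
ee_pos: [0.5045, 0.3663, 0.0206]
orientation: [-180.0, 0.0, -179.5]
force: [0.4, 0.5, -0.7]
opening: 0.0378
grasp_force: 32.1
```

Request:
play_rows(targets=[[[0,0,0],[0,0,0],0.45],[[0,0,0],[0,0,0],0.42],[[0,0,0],[0,0,0],0.42],[[0,0,0],[0,0,0],0.42]])

```text
clock: 11.7
ee_pos: [0.5042, 0.3663, 0.0204]
orientation: [180.0, 0.0, -179.4]
force: [-0.6, 0.6, -0.1]
opening: 0.0495
grasp_force: 0.0
```

Request:
play_rows(targets=[[[0,0,0],[0,0,-0.15],0.42],[[0,0,0],[0,0,-0.4],0.42],[[0,0,0],[0,0,-0.7],0],[[0,0,0],[0,0,-0.7],0]])

```text
clock: 12.1
ee_pos: [0.5073, 0.3682, 0.1319]
orientation: [179.6, 0.4, -179.4]
force: [0.8, 1.5, 0.3]
opening: 0.0766
grasp_force: 0.0
```

```bash
python3 - <<'E'
from h import *
T=pose(); print(T[:3,3],rel(T,[.6685,.0278,.12],99.4))
E
```

```text
[0.50726488 0.36824339 0.13192336] ([0.0034, 0.0005, 0.451], [-1.0512, -2.2809, 0.0723])
```

Request:
play_rows(targets=[[[0,0,0],[-0.1,-0.3,0],0],[[0,0,0],[-0.2,-0.6,0],0],[[0,0,0],[-0.35,-0.9,0],0],[[0,0,0],[-0.35,-0.9,0],0]])

```text
clock: 12.5
ee_pos: [0.5616, 0.2231, 0.1256]
orientation: [-179.8, 0.1, -180.0]
force: [0.1, -0.8, -0.2]
opening: 0.0853
grasp_force: 0.0
```

Request:
play_rows(targets=[[[0,0,0.04],[-0.1,-0.3,0],0],[[0,0,0.09],[-0.2,-0.6,0],0],[[0,0,0.14],[-0.35,-0.9,0],0],[[0,0,0.18],[-0.35,-0.9,0],0],[[0,0,0.22],[-0.35,-0.9,0],0],[[0,0,0.22],[-0.35,-0.9,0],0]])

```text
clock: 13.1
ee_pos: [0.612, 0.0973, 0.1249]
orientation: [-180.0, -0.0, 140.9]
force: [-0.3, 0.8, 1.2]
opening: 0.0854
grasp_force: 0.0
```

```bash
python3 - <<'E'
from h import *
T=pose(); print(T[:3,3],rel(T,[.6685,.0278,.13],99.4))
E
```

```text
[0.61204711 0.09729788 0.12486444] ([-0.0002, 0.0, 0.2303], [-0.5844, -0.1218, -0.0342])
```

Request:
play_rows(targets=[[[0,0,0.04],[-0.3,-0.06,0],0],[[0,0,0.09],[-0.5,-0.1,0],0],[[0,0,0.14],[-0.58,-0.12,0],0],[[0,0,0.18],[-0.58,-0.12,0],0],[[0,0,0.23],[-0.58,-0.12,0],0],[[0,0,0.23],[-0.58,-0.12,0],0],[[0,0,0.23],[-0.58,-0.12,0],0]])

```text
clock: 13.8
ee_pos: [0.6683, 0.0294, 0.125]
orientation: [-180.0, 0.0, 100.0]
force: [-0.2, -0.4, 0.7]
opening: 0.0855
grasp_force: 0.0
```

```bash
python3 - <<'E'
from h import *
T=pose(); im=arm.get_image('wrist'); np.save('T5.npy',T);s=arm.read_state()
cv2.imwrite('pics/w5b.png',cv2.resize(im[100:300,220:420,::-1],(600,600),interpolation=cv2.INTER_CUBIC))
print(T[:3,3],s['joints'].round(1))
E
```

```text
[0.66827401 0.02938671 0.12503267] [-35.2  29.7  39.8  89.8 -20.   67.9  18.5]
```

View pics/w5b.png

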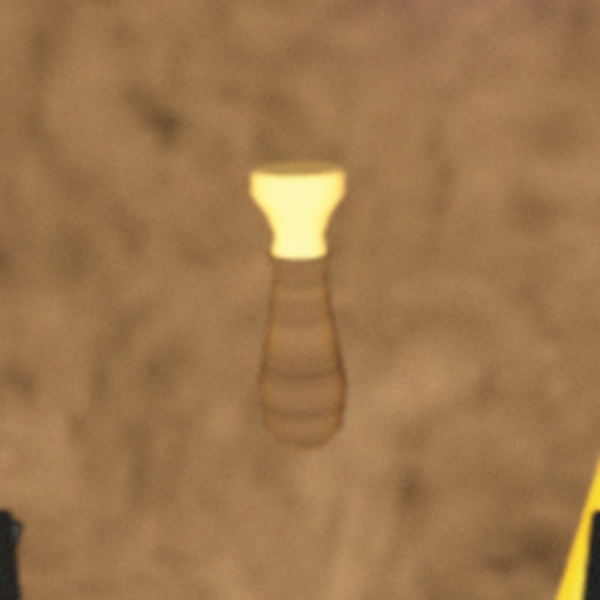

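```bash
python3 - <<'E'
from h import *
T=np.load('T5.npy')
p=np.array([[298,167],[300,272],[302,448]])/3+[220,100]
q=w('wrist',p,.0125,T);print(q.round(4)); c=(q[0]+q[2])/2; d=q[0]-q[2]; print('c',c,'L',np.linalg.norm(d),'ang',np.degrees(np.arctan2(d[1],d[0])),'grip to c',np.linalg.norm(q[1]-c))
print(rel(T,[q[1,0],q[1,1],.005],np.degrees(np.arctan2(d[1],d[0]))))
E
```

```text
[[ 0.6607  0.0654  0.0125]
 [ 0.6661  0.0378  0.0125]
 [ 0.6756 -0.0131  0.0125]]
c [0.66816353 0.02613863 0.0125    ] L 0.07995292718087156 ang 100.76900454230281 grip to c 0.011851352601508653
([-0.0001, 0.0, -0.0042], [0.0579, -0.0044, 0.8002])
```

Request:
play_rows(targets=[[[0,0,-0.004],[0.058,-0.004,0.3],0],[[0,0,-0.004],[0.058,-0.004,0.6],0],[[0,0,-0.004],[0.058,-0.004,0.75],0],[[0,0,-0.004],[0.058,-0.004,0.8],0],[[0,0,-0.004],[0.058,-0.004,0.8],0.5],[[0,0,-0.004],[0.058,-0.004,0.8],1],[[0,0,-0.004],[0.058,-0.004,0.8],1],[[0,0,-0.004],[0.058,-0.004,0.8],1]])

```text
clock: 14.65
ee_pos: [0.6673, 0.0373, 0.0067]
orientation: [179.9, -0.0, 100.4]
force: [0.1, -0.6, 0.4]
opening: 0.0281
grasp_force: 0.0
```

Request:
play_rows(force=40, targets=[[[0,0,0],[0,0,0],1],[[0,0,0],[0,0,0],1],[[0,0,0],[0,0,0],1],[[0,0,0],[0,0,0],1]])

```text
clock: 15.05
ee_pos: [0.6669, 0.0372, 0.0065]
orientation: [179.9, -0.0, 100.3]
force: [-1.8, 0.0, 6.0]
opening: 0.0177
grasp_force: 38.7
```

Request:
play_rows(targets=[[[0,0,0],[0,0,-0.2],1],[[0,0,0],[0,0,-0.5],1],[[0,0,0],[0,0,-0.5],1]])

```text
clock: 15.35
ee_pos: [0.67, 0.0367, 0.0867]
orientation: [179.5, 0.0, 100.3]
force: [0.2, -0.4, -0.6]
opening: 0.0178
grasp_force: 39.3
```

```bash
python3 - <<'E'
from h import *
T=pose(); print(T[:3,3],rel(T,[.5273,.273,.08],90.5))
E
```

```text
[0.66997454 0.03673674 0.08671507] ([0.0029, -0.0001, 0.0546], [1.72, -0.6539, 0.038])
```

Request:
play_rows(targets=[[[0,0,0],[0.3,-0.1,0],1],[[0,0,0],[0.6,-0.22,0],1],[[0,0,0.02],[0.86,-0.33,0],1],[[0,0,0.055],[0.86,-0.33,0],1],[[0,0,0.055],[0.86,-0.33,0],1]])

```text
clock: 15.85
ee_pos: [0.5939, 0.1569, 0.0803]
orientation: [-180.0, -0.0, 90.5]
force: [0.3, -0.5, -1.2]
opening: 0.0177
grasp_force: 39.3
```

```bash
python3 - <<'E'
from h import *
T=pose(); print(T[:3,3],rel(T,[.5273,.273,.08],90.5))
E
```

```text
[0.59386685 0.15693046 0.0803211 ] ([-0.0, -0.0001, 0.0], [0.7777, -0.4369, 0.0025])
```

Request:
play_rows(targets=[[[0,0,0],[0.25,-0.15,0],1],[[0,0,0],[0.55,-0.3,0],1],[[0,0,0],[0.778,-0.437,0],1],[[0,0,0],[0.778,-0.437,0],1],[[0,0,0],[0.778,-0.437,0],1]])

```text
clock: 16.35
ee_pos: [0.5284, 0.2711, 0.0804]
orientation: [180.0, 0.0, 90.6]
force: [0.8, -0.7, -0.4]
opening: 0.0177
grasp_force: 39.3
```

```bash
python3 - <<'E'
from h import *
T=pose(); im=arm.get_image('wrist'); np.save('T6.npy',T);s=arm.read_state()
cv2.imwrite('pics/w6b.png',cv2.resize(im[:,:,::-1],(800,500),interpolation=cv2.INTER_CUBIC))
print(T,s['joints'].round(1))
E
```

```text
[[-1.08238781e-02  9.99941255e-01  5.75061030e-04  5.28419580e-01]
 [ 9.99941337e-01  1.08241097e-02 -4.01102697e-04  2.71149968e-01]
 [-4.07303657e-04  5.70685809e-04 -9.99999754e-01  8.03750953e-02]
 [ 0.00000000e+00  0.00000000e+00  0.00000000e+00  1.00000000e+00]] [-63.7  23.5  40.1 103.4 -17.3  59.4 -16.6]
```

View pics/w6b.png

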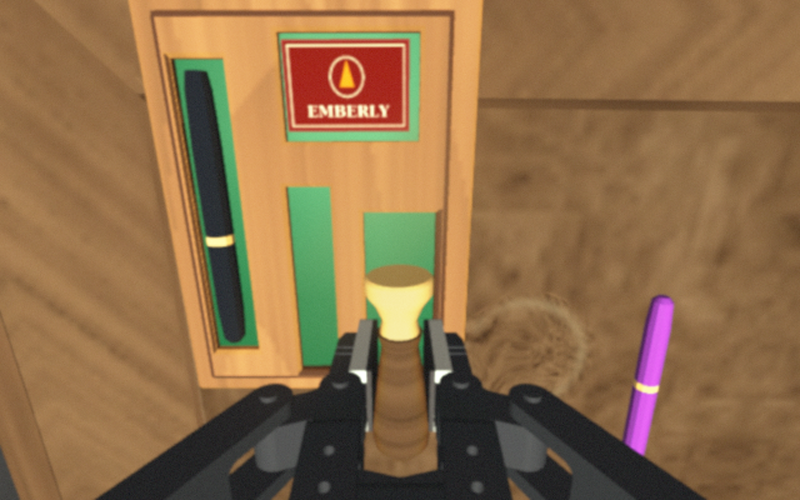

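The matchbox sits in its recess at (350,87) and the pen is still in its groove. The seal is held straight, with its brass face at (399,275).

```bash
python3 - <<'E'
from h import *
T=np.load('T6.npy')
print(w('wrist',np.array([[399,276],[403,460]])/1.25,.086,T).round(4))
print('rec end',w('wrist',np.array([[364,213],[436,213]])/1.25,.02,T).round(4))
E
```

```text
[[0.5273 0.2993 0.086 ]
 [0.5297 0.2173 0.086 ]]
rec end [[0.5096 0.3074 0.02  ]
 [0.5455 0.3078 0.02  ]]
```

Request:
play_rows(targets=[[[0,0,0],[0.017,0,0.2],1],[[0,0,0],[0.017,0,0.33],1],[[0,0,0],[0.017,0,0.395],1],[[0,0,0],[0.017,0,0.395],1],[[0,0,0],[0.017,0,0.395],1]])

```text
clock: 16.9
ee_pos: [0.5292, 0.2724, 0.0214]
orientation: [180.0, 0.0, 90.3]
force: [0.2, -0.6, -0.9]
opening: 0.0178
grasp_force: 39.0
```

Request:
play_rows(force=30, targets=[[[0,0,0],[0,0,0],0.7],[[0,0,0],[0,0,0],0.62],[[0,0,0],[0,0,0],0.62],[[0,0,0],[0,0,0],0.62]])

```text
clock: 17.3
ee_pos: [0.5281, 0.274, 0.0212]
orientation: [180.0, -0.0, 90.4]
force: [-0.1, 0.5, -0.3]
opening: 0.0323
grasp_force: 0.0
```

Request:
play_rows(targets=[[[0,0,0],[0,0,-0.15],0.62],[[0,0,0],[0,0,-0.4],0.62],[[0,0,0],[0,0,-0.7],0],[[0,0,0],[0,0,-0.7],0]])

```text
clock: 17.7
ee_pos: [0.5313, 0.2751, 0.1319]
orientation: [179.6, -0.3, 90.4]
force: [0.2, 0.4, 0.4]
opening: 0.0603
grasp_force: 0.0
```

```bash
python3 - <<'E'
from h import *
T=pose(); print(T[:3,3],rel(T,[.4564,-.1044,.06],72.7))
E
```

```text
[0.53127163 0.27514382 0.13189038] ([0.002, -0.002, 0.0984], [-2.5291, -0.5206, 0.4622])
```

Request:
play_rows(targets=[[[0,0,0],[-0.3,-0.06,0],0],[[0,0,0],[-0.6,-0.12,0],0],[[0,0,0],[-0.84,-0.17,0],0],[[0,0,0],[-0.84,-0.17,0],0]])

```text
clock: 18.1
ee_pos: [0.5029, 0.1422, 0.126]
orientation: [-180.0, -0.0, 90.1]
force: [0.0, 0.3, 0.0]
opening: 0.0857
grasp_force: 0.0
```

Request:
play_rows(targets=[[[0,0,0],[-0.3,-0.06,0],0],[[0,0,0],[-0.6,-0.12,0],0],[[0,0,0],[-0.84,-0.17,0],0],[[0,0,0],[-0.84,-0.17,0],0]])

```text
clock: 18.5
ee_pos: [0.4782, 0.0172, 0.126]
orientation: [-180.0, -0.0, 90.1]
force: [0.9, 0.9, 0.2]
opening: 0.0853
grasp_force: 0.0
```

Request:
play_rows(targets=[[[0,0,0.04],[-0.3,-0.06,0],0],[[0,0,0.08],[-0.6,-0.12,0.1],0],[[0,0,0.098],[-0.84,-0.17,0.2],0],[[0,0,0.098],[-0.84,-0.17,0.4],0],[[0,0,0.098],[-0.84,-0.17,0.4],0],[[0,0,0.098],[-0.84,-0.17,0.4],0]])

```text
clock: 19.1
ee_pos: [0.4546, -0.1041, 0.0662]
orientation: [-179.9, 0.1, 72.8]
force: [-0.3, -0.0, -0.0]
opening: 0.0858
grasp_force: 0.0
```

```bash
python3 - <<'E'
from h import *
T=pose(); print(T[:3,3],rel(T,[.4564,-.1044,.004],72.7)); im=arm.get_image('wrist'); m=cv2.inRange(im,(150,0,0),(255,90,80)); 
n,l,st,c=cv2.connectedComponentsWithStats(m); i=1+st[1:,4].argmax(); ys,xs=np.where(l==i); 
r=cv2.boxPoints(cv2.minAreaRect(np.c_[xs,ys].astype(np.float32)));print(st[i],r)
q=w('wrist',r,.0085,T); print(q.round(4),q.mean(0)[:2])
E
```

```text
[ 0.45455004 -0.10405235  0.06620084] ([-0.0003, 0.0005, 0.0008], [0.0021, 0.0129, 0.4147])
[ 313  160   19  132 1479] [[311.9212  290.88583]
 [314.0354  159.80702]
 [331.96625 160.09622]
 [329.85205 291.17505]]
[[ 0.4346 -0.1489  0.0085]
 [ 0.4637 -0.0614  0.0085]
 [ 0.4741 -0.0648  0.0085]
 [ 0.4465 -0.1528  0.0085]] [ 0.45471837 -0.1069715 ]
```

Request:
play_rows(targets=[[[0,0,0],[-0.005,0.008,0.25],0],[[0,0,0],[-0.005,0.008,0.38],0],[[0,0,0],[-0.005,0.008,0.415],0],[[0,0,0],[-0.005,0.008,0.415],0.5],[[0,0,0],[-0.005,0.008,0.415],1],[[0,0,0],[-0.005,0.008,0.415],1],[[0,0,0],[-0.005,0.008,0.415],1],[[0,0,0],[-0.005,0.008,0.415],1]])

```text
clock: 19.95
ee_pos: [0.4557, -0.1055, 0.0043]
orientation: [180.0, -0.0, 72.8]
force: [0.4, -0.5, -0.8]
opening: 0.0124
grasp_force: 0.0
```

Request:
play_rows(targets=[[[0,0,0],[0,0,0],1],[[0,0,0],[0,0,0],1],[[0,0,0],[0,0,0],1],[[0,0,0],[0,0,0],1],[[0,0,0],[0,0,0],1]])

```text
clock: 20.45
ee_pos: [0.4557, -0.1056, 0.0043]
orientation: [180.0, -0.0, 72.8]
force: [-2.0, 0.9, 8.7]
opening: 0.0097
grasp_force: 31.0
```

Request:
play_rows(targets=[[[0,0,0],[0,0,-0.2],1],[[0,0,0],[0,0,-0.5],1],[[0,0,0],[0,0,-0.5],1]])

```text
clock: 20.75
ee_pos: [0.4583, -0.1063, 0.083]
orientation: [179.6, -0.2, 72.8]
force: [-0.2, -0.2, -0.2]
opening: 0.0099
grasp_force: 30.0
```

```bash
python3 - <<'E'
from h import *
T=pose(); print(T[:3,3],rel(T,[.481,.267,.08],90.5))
E
```

```text
[ 0.45831683 -0.10626412  0.08304044] ([0.0021, -0.0008, -0.0985], [2.4214, -0.5929, 0.0253])
```

Request:
play_rows(targets=[[[0,0,0],[0.3,-0.06,0],1],[[0,0,0],[0.6,-0.13,0],1],[[0,0,0],[0.81,-0.2,0],1],[[0,0,0],[0.81,-0.2,0],1]])

```text
clock: 21.15
ee_pos: [0.4624, 0.024, 0.0786]
orientation: [-180.0, -0.1, 73.2]
force: [-0.4, 0.0, -0.6]
opening: 0.0099
grasp_force: 30.0
```

Request:
play_rows(targets=[[[0,0,0],[0.3,-0.06,0],1],[[0,0,0],[0.6,-0.13,0],1],[[0,0,0],[0.81,-0.2,0],1],[[0,0,0],[0.81,-0.2,0],1]])

```text
clock: 21.55
ee_pos: [0.4696, 0.1484, 0.0785]
orientation: [-180.0, -0.0, 73.1]
force: [0.1, -0.6, -0.4]
opening: 0.0098
grasp_force: 30.0
```

Request:
play_rows(targets=[[[0,0,-0.03],[0.3,-0.06,0],1],[[0,0,-0.07],[0.6,-0.13,0],1],[[0,0,-0.098],[0.81,-0.2,0],1],[[0,0,-0.098],[0.81,-0.2,0],1],[[0,0,-0.098],[0.81,-0.2,0],1],[[0,0,-0.098],[0.81,-0.2,0],1]])

```text
clock: 22.15
ee_pos: [0.4776, 0.2669, 0.0786]
orientation: [-180.0, 0.1, 90.3]
force: [-0.3, -0.3, -0.8]
opening: 0.0098
grasp_force: 30.1
```

```bash
python3 - <<'E'
from h import *
T=pose(); im=arm.get_image('wrist'); np.save('T7.npy',T);s=arm.read_state()
cv2.imwrite('pics/w7b.png',cv2.resize(im[:,:,::-1],(800,500),interpolation=cv2.INTER_CUBIC))
print(T,s['joints'].round(1),rel(T,[.481,.267,.021],90.5))
E
```

```text
[[-4.47493061e-03  9.99989956e-01 -2.49663840e-04  4.77601282e-01]
 [ 9.99989528e-01  4.47468906e-03 -9.59825022e-04  2.66893160e-01]
 [-9.58698213e-04 -2.53956376e-04 -9.99999508e-01  7.86009326e-02]
 [ 0.00000000e+00  0.00000000e+00  0.00000000e+00  1.00000000e+00]] [-70.6  18.5  43.2 110.  -14.9  57.2 -20.5] ([-0.0001, 0.0003, -0.0014], [0.001, 0.0228, 0.384])
```

View pics/w7b.png

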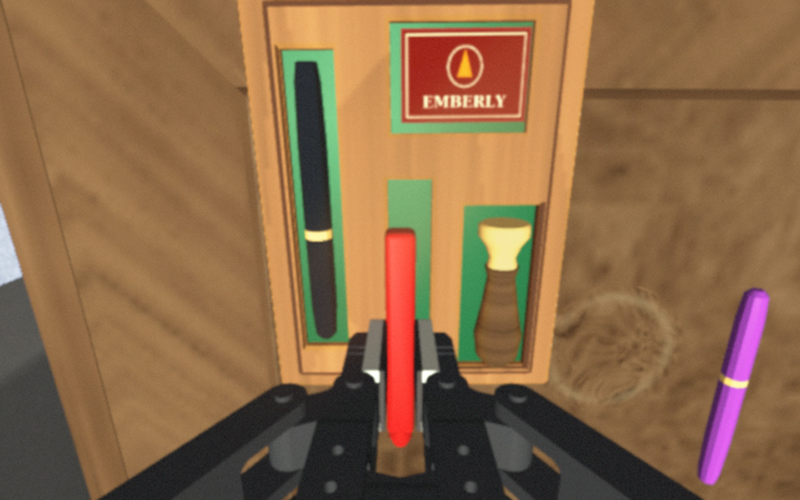

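The seal lies in its recess at (503,290). The wax is held straight, its far end at (400,232), and the groove end spans (388–432,181).

```bash
python3 - <<'E'
from h import *
T=np.load('T7.npy')
print(w('wrist',np.array([[400,231],[400,445]])/1.25,.083,T).round(4))
print('rec end',w('wrist',np.array([[388,181],[432,181]])/1.25,.02,T).round(4))
E
```

```text
[[0.4769 0.3112 0.083 ]
 [0.4773 0.2196 0.083 ]]
rec end [[0.4711 0.3194 0.02  ]
 [0.4923 0.3195 0.02  ]]
```

Request:
play_rows(targets=[[[0,0,0],[0.01,0.03,0.2],1],[[0,0,0],[0.01,0.03,0.33],1],[[0,0,0],[0.01,0.03,0.388],1],[[0,0,0],[0.01,0.03,0.388],1],[[0,0,0],[0.01,0.03,0.388],1]])

```text
clock: 22.7
ee_pos: [0.4822, 0.2697, 0.0211]
orientation: [180.0, -0.0, 90.3]
force: [0.8, -0.1, 0.6]
opening: 0.0097
grasp_force: 30.1
```

Request:
play_rows(targets=[[[0,0,0],[0,0,0],0.8],[[0,0,0],[0,0,0],0.74],[[0,0,0],[0,0,0],0.72],[[0,0,0],[0,0,0],0.72]])

```text
clock: 23.1
ee_pos: [0.4817, 0.2707, 0.0207]
orientation: [180.0, -0.0, 90.4]
force: [-0.1, 0.4, -0.3]
opening: 0.0237
grasp_force: 0.0
```

Request:
play_rows(targets=[[[0,0,0],[0,0,-0.15],0.72],[[0,0,0],[0,0,-0.4],0.72],[[0,0,0],[0,0,-0.7],0],[[0,0,0],[0,0,-0.9],0],[[0,0,0],[0,0,-0.9],0]])

```text
clock: 23.6
ee_pos: [0.4839, 0.2718, 0.1599]
orientation: [179.7, -0.3, 90.4]
force: [-0.2, 0.4, 0.7]
opening: 0.0667
grasp_force: 0.0
```

```bash
python3 - <<'E'
from h import *
T=pose(); im=arm.get_image('wrist'); np.save('T8.npy',T);s=arm.read_state()
cv2.imwrite('pics/w8b.png',cv2.resize(im[:,:,::-1],(800,500),interpolation=cv2.INTER_CUBIC))
a=cv2.imread('pics/top0.png')
print(T[:3,3],s['joints'].round(1),rel(T,[.4925,-.35,.2],100))
E
```

```text
[0.48390146 0.27180346 0.15986211] [-73.5  13.2  45.6 105.  -10.4  65.8 -23.9] ([0.0017, -0.0014, -0.0532], [-4.1443, 0.028, -0.2878])
```

View pics/w8b.png

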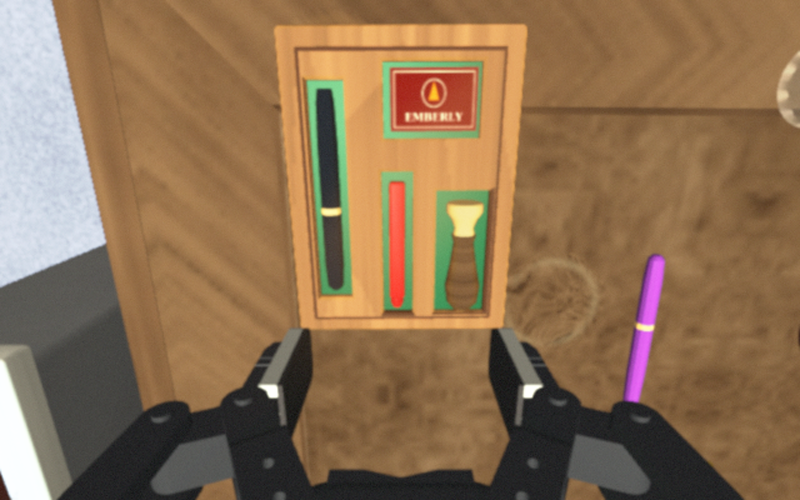

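All four items lie in their recesses. Next is the cover.

Request:
play_rows(targets=[[[0,0,0],[-0.3,0,-0.1],0],[[0,0,0],[-0.6,0,-0.2],0],[[0,0,0],[-0.9,0,-0.3],0],[[0,0,0],[-0.9,0,-0.3],0]])

```text
clock: 24.05
ee_pos: [0.4836, 0.1293, 0.2014]
orientation: [180.0, -0.1, 90.0]
force: [0.7, -0.3, -0.2]
opening: 0.0853
grasp_force: 0.0
```

Request:
play_rows(targets=[[[0,0,0],[-0.3,0,0],0],[[0,0,0],[-0.6,0,0],0],[[0,0,0],[-0.9,0,0],0],[[0,0,0],[-0.9,0,0],0]])

```text
clock: 24.45
ee_pos: [0.4831, -0.0052, 0.1998]
orientation: [-180.0, 0.0, 90.0]
force: [-0.6, 0.8, -0.2]
opening: 0.0852
grasp_force: 0.0
```

Request:
play_rows(targets=[[[0,0,0],[-0.3,0,0],0],[[0,0,0],[-0.6,0,0],0],[[0,0,0],[-0.9,0,0],0],[[0,0,0],[-0.9,0,0],0]])

```text
clock: 24.85
ee_pos: [0.4837, -0.1397, 0.2001]
orientation: [-180.0, 0.1, 90.0]
force: [0.2, 0.5, 0.5]
opening: 0.0855
grasp_force: 0.0
```

Request:
play_rows(targets=[[[0,0,0],[-0.3,0,0],0],[[0,0,-0.03],[-0.6,0,0],0],[[0,0,-0.03],[-0.9,0,0],0],[[0,0,-0.03],[-0.9,0,0],0],[[0,0,-0.03],[-0.9,0,0],0]])

```text
clock: 25.35
ee_pos: [0.4847, -0.2708, 0.1993]
orientation: [-179.8, 0.0, 95.6]
force: [0.4, 0.7, -0.1]
opening: 0.0853
grasp_force: 0.0
```

```bash
python3 - <<'E'
from h import *
T8=np.load('T8.npy'); q=w('wrist',np.array([[277,26],[526,26],[506,327],[298,327]])/1.25,.01,T8); print('board',q.round(4).tolist(),q.mean(0))
T=pose(); im=arm.get_image('wrist'); np.save('T9.npy',T);s=arm.read_state()
cv2.imwrite('pics/w9b.png',cv2.resize(im[:,:,::-1],(800,500),interpolation=cv2.INTER_CUBIC))
print(T[:3,3],s['joints'].round(1),rel(T,[.4925,-.35,.2],96))
E
```

```text
board [[0.4057, 0.4086, 0.01], [0.5626, 0.4099, 0.01], [0.5684, 0.1984, 0.01], [0.4041, 0.1977, 0.01]] [0.4852123  0.30364321 0.01      ]
[ 0.48470696 -0.27083643  0.19928673] [-31.6  16.9  67.1 102.1 -16.3  72.   45.6] ([-0.0008, 0.0002, -0.0024], [-0.5303, 0.0005, -0.0044])
```

View pics/w9b.png

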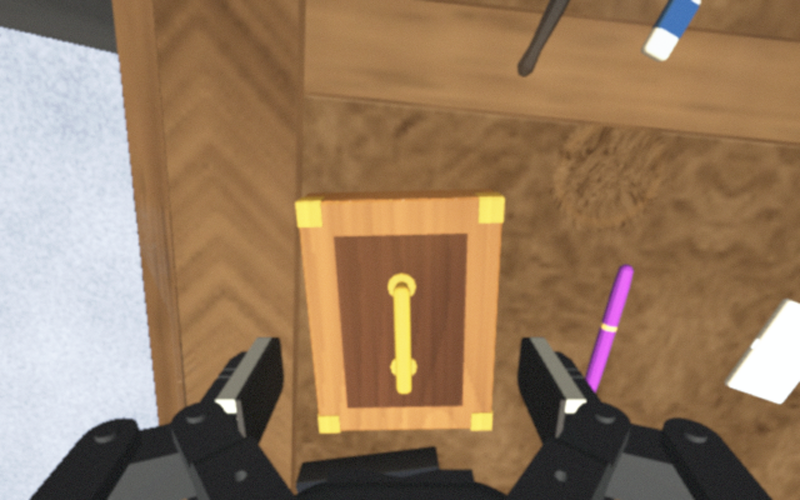

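```bash
python3 - <<'E'
from h import *
T=np.load('T9.npy')
def f(n,p,z):
    q=w('wrist',np.array(p)/1.25,z,T); d=q[0]-q[-1]; print(n,np.round(q[:,:2],4).tolist(),np.round(q.mean(0)[:2],4),np.degrees(np.arctan2(d[1],d[0])),np.linalg.norm(d))
f('handle',[[401,283],[404,392]],.071)
f('cover',[[296,199],[504,195],[493,430],[319,432]],.044)
f('R',[[504,195],[493,430]],.044)
q=w('wrist',np.array([[401,283],[404,392]])/1.25,.071,T).mean(0)
print(rel(T,[q[0],q[1],.048],96))
E
```

```text
handle [[0.4873, -0.2994], [0.4984, -0.3898]] [ 0.4928 -0.3446] 97.05186894819688 0.0911186461244033
cover [[0.406, -0.2523], [0.5558, -0.2348], [0.5829, -0.4415], [0.4298, -0.4589]] [ 0.4936 -0.3469] 96.56572291677315 0.20797712139105726
R [[0.5558, -0.2348], [0.5829, -0.4415]] [ 0.5693 -0.3382] 97.46617992305829 0.20854374109531487
([-0.0008, 0.0002, -0.0024], [-0.4938, 0.009, 1.0089])
```

Request:
play_rows(targets=[[[0,0,-0.007],[-0.25,0.005,0],0],[[0,0,-0.007],[-0.5,0.009,0.2],0],[[0,0,-0.007],[-0.5,0.009,0.5],0],[[0,0,-0.007],[-0.5,0.009,0.5],0],[[0,0,-0.007],[-0.5,0.009,0.5],0]])

```text
clock: 25.9
ee_pos: [0.4956, -0.3413, 0.1256]
orientation: [-179.9, -0.1, 97.3]
force: [0.3, -0.2, 1.1]
opening: 0.0851
grasp_force: 0.0
```

```bash
python3 - <<'E'
from h import *
T=pose();s=arm.read_state()
print(T[:3,3],s['orientation'],s['joints'].round(1),rel(T,[.493,-.3455,.048],96.8))
E
```

```text
[ 0.49561103 -0.34133602  0.12561992] [-1.79929151e+02 -8.24211358e-02  9.72673320e+01] [-15.2  28.1  59.6 100.3 -26.2  67.   59.3] ([-0.0004, -0.0005, 0.0026], [-0.0261, -0.0201, 0.5175])
```

Request:
play_rows(force=60, targets=[[[0,0,0],[-0.026,-0.018,0.25],0],[[0,0,0],[-0.026,-0.018,0.45],0],[[0,0,0],[-0.026,-0.018,0.51],0],[[0,0,0],[-0.026,-0.018,0.51],0.5],[[0,0,0],[-0.026,-0.018,0.51],1],[[0,0,0],[-0.026,-0.018,0.51],1],[[0,0,0],[-0.026,-0.018,0.51],1],[[0,0,0],[-0.026,-0.018,0.51],1]])

```text
clock: 26.7
ee_pos: [0.4931, -0.3482, 0.0499]
orientation: [179.9, 0.0, 97.1]
force: [14.6, 2.0, 4.2]
opening: 0.0123
grasp_force: 6.1
```

Request:
play_rows(targets=[[[0,0,0],[0,0,0],1],[[0,0,0],[0,0,0],1],[[0,0,0],[0,0,0],1],[[0,0,0],[0,0,0],1],[[0,0,0],[0,0,0],1]])

```text
clock: 27.2
ee_pos: [0.4931, -0.3482, 0.05]
orientation: [179.9, 0.0, 97.1]
force: [-0.4, 1.7, 6.6]
opening: 0.0109
grasp_force: 58.8
```

Request:
play_rows(targets=[[[0,0,0],[0,0,-0.1],1],[[0,0,0],[0,0,-0.3],1],[[0,0,0],[0,0,-0.55],1],[[0,0,0],[0,0,-0.8],1],[[0,0,0],[0,0,-0.8],1],[[0,0,0],[0,0,-0.8],1]])

```text
clock: 27.8
ee_pos: [0.4926, -0.348, 0.1698]
orientation: [179.9, 0.0, 97.1]
force: [-1.1, 0.0, -3.8]
opening: 0.0106
grasp_force: 59.2
```

Request:
play_rows(targets=[[[0,0,0],[0.15,0.02,0],1],[[0,0,0],[0.4,0.05,0],1],[[0,0,0],[0.65,0.08,0],1],[[0,0,0],[0.9,0.11,0],1],[[0,0,0],[0.9,0.11,0],1]])

```text
clock: 28.3
ee_pos: [0.4926, -0.2045, 0.167]
orientation: [-179.8, -0.3, 97.6]
force: [0.6, 1.1, -4.5]
opening: 0.0105
grasp_force: 59.2
```

```bash
python3 - <<'E'
from h import *
T=pose();s=arm.read_state()
print(T[:3,3],s['orientation'],s['joints'].round(1),s['opening'],s['force'],s['ft_torque'])
E
```

```text
[ 0.49260062 -0.20445144  0.1669749 ] [-179.83418771   -0.25909376   97.61857798] [-40.   15.6  67.7 107.1 -15.7  67.9  40.7] 0.010536532269616978 [ 0.62620427  1.13915402 -4.54295912] [ 0.04936606 -0.05705601  0.03327313]
```

Request:
play_rows(targets=[[[0,0,0],[0.2,0.025,0],1],[[0,0,0],[0.45,0.055,0],1],[[0,0,0],[0.7,0.085,0],1],[[0,0,0],[0.9,0.11,0],1],[[0,0,0],[0.9,0.11,0],1]])

```text
clock: 28.8
ee_pos: [0.4912, -0.0708, 0.1678]
orientation: [-179.9, -0.1, 97.5]
force: [-0.7, 0.7, -4.1]
opening: 0.0106
grasp_force: 59.2
```

Request:
play_rows(targets=[[[0,0,0],[0.2,0.025,0],1],[[0,0,0],[0.45,0.055,0],1],[[0,0,0],[0.7,0.085,0],1],[[0,0,0],[0.9,0.11,0],1],[[0,0,0],[0.9,0.11,0],1]])

```text
clock: 29.3
ee_pos: [0.4907, 0.0642, 0.1681]
orientation: [-179.9, 0.0, 97.4]
force: [0.3, -1.0, -4.3]
opening: 0.0108
grasp_force: 59.2
```

```bash
python3 - <<'E'
from h import *
T=pose();s=arm.read_state()
print(T[:3,3],s['orientation'],s['joints'].round(1),s['opening'],rel(T,[.485,.302,.165],90.6))
E
```

```text
[0.49068104 0.06419934 0.16810186] [-1.79902601e+02  1.51538524e-04  9.74495613e+01] [-75.4   4.6  66.8 112.1  -4.6  66.3   0.6] 0.010797986216919563 ([-0.0005, 0.0, 0.0381], [1.5769, 0.168, 0.0204])
```

Request:
play_rows(targets=[[[0,0,0],[0.2,0.02,0],1],[[0,0,0],[0.45,0.05,0],1],[[0,0,0],[0.65,0.07,0],1],[[0,0,0],[0.79,0.085,0],1],[[0,0,0],[0.79,0.085,0],1]])

```text
clock: 29.8
ee_pos: [0.4891, 0.1814, 0.1683]
orientation: [-179.9, 0.1, 97.3]
force: [0.0, 0.0, -4.4]
opening: 0.0106
grasp_force: 59.3
```

Request:
play_rows(targets=[[[0,0,0.01],[0.2,0.02,0],1],[[0,0,0.025],[0.45,0.05,0],1],[[0,0,0.038],[0.65,0.07,0],1],[[0,0,0.038],[0.79,0.085,0],1],[[0,0,0.038],[0.79,0.085,0],1],[[0,0,0.038],[0.79,0.085,0],1],[[0,0,0.038],[0.79,0.085,0],1]])

```text
clock: 30.5
ee_pos: [0.4882, 0.2963, 0.169]
orientation: [-180.0, 0.0, 90.2]
force: [-0.4, -0.4, -4.1]
opening: 0.0108
grasp_force: 59.3
```

```bash
python3 - <<'E'
from h import *
T=pose(); im=arm.get_image('wrist'); np.save('T10.npy',T);s=arm.read_state()
cv2.imwrite('pics/w10b.png',cv2.resize(im[:,:,::-1],(800,500),interpolation=cv2.INTER_CUBIC))
print(T[:3,3],s['orientation'],s['joints'].round(1))
E
```

```text
[0.4882025  0.29632041 0.16901567] [-1.79991803e+02  1.56583190e-02  9.01493263e+01] [-83.9  19.   58.7 102.  -17.3  68.8 -20.1]
```

View pics/w10b.png

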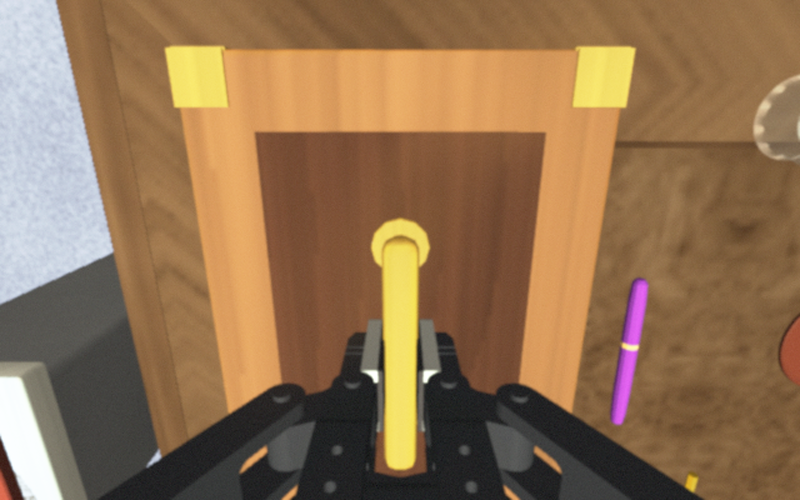

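```bash
python3 - <<'E'
from h import *
T=np.load('T10.npy')
q=w('wrist',np.array([[167,47],[634,47]])/1.25,.163,T);print(q.round(4)); 
print(w('wrist',np.array([[400,237],[400,470]])/1.25,.190,T).round(4))
E
```

```text
[[0.4123 0.3989 0.163 ]
 [0.563  0.3993 0.163 ]]
[[0.4876 0.3431 0.19  ]
 [0.4878 0.2529 0.19  ]]
```

Request:
play_rows(targets=[[[0,0,-0.002],[0.042,-0.02,0.2],1],[[0,0,-0.002],[0.042,-0.02,0.4],1],[[0,0,-0.002],[0.042,-0.02,0.5],1],[[0,0,-0.002],[0.042,-0.02,0.56],1],[[0,0,-0.002],[0.042,-0.02,0.6],1],[[0,0,-0.002],[0.042,-0.02,0.6],1],[[0,0,-0.002],[0.042,-0.02,0.6],1]])

```text
clock: 31.25
ee_pos: [0.4853, 0.3048, 0.0799]
orientation: [179.9, -0.0, 90.6]
force: [0.7, -0.2, -4.3]
opening: 0.0107
grasp_force: 59.2
```

Request:
play_rows(targets=[[[0,0,0],[0,0,0.03],1],[[0,0,0],[0,0,0.06],1],[[0,0,0],[0,0,0.08],1],[[0,0,0],[0,0,0.08],1]])

```text
clock: 31.65
ee_pos: [0.4843, 0.3045, 0.0666]
orientation: [-180.0, 0.0, 90.6]
force: [0.5, -0.8, -3.4]
opening: 0.0107
grasp_force: 59.2
```

Request:
play_rows(targets=[[[0,0,0],[0,0,0.02],1],[[0,0,0],[0,0,0.035],1],[[0,0,0],[0,0,0.04],1],[[0,0,0],[0,0,0.04],1]])

```text
clock: 32.05
ee_pos: [0.4846, 0.3046, 0.0609]
orientation: [-180.0, 0.0, 90.6]
force: [-0.4, -0.1, -3.7]
opening: 0.0107
grasp_force: 59.3
```

Still free, so the cover has gone past the deck edge. Now lower the last bit and release.

Request:
play_rows(targets=[[[0,0,0],[0,0,0.005],1],[[0,0,0],[0,0,0.008],1],[[0,0,0],[0,0,0.008],1],[[0,0,0],[0,0,0.008],1]])

```text
clock: 32.45
ee_pos: [0.4847, 0.3047, 0.06]
orientation: [180.0, -0.0, 90.6]
force: [-0.8, 0.3, -0.9]
opening: 0.0107
grasp_force: 59.7
```

Request:
play_rows(targets=[[[0,0,0],[0,0,0],0.7],[[0,0,0],[0,0,0],0.6],[[0,0,0],[0,0,0],0.6],[[0,0,0],[0,0,0],0.6],[[0,0,0],[0,0,0],0.6]])

```text
clock: 32.95
ee_pos: [0.4848, 0.3047, 0.0599]
orientation: [180.0, -0.0, 90.6]
force: [0.7, 0.4, -0.3]
opening: 0.0342
grasp_force: 0.0
```

Request:
play_rows(targets=[[[0,0,0],[0,0,-0.1],0.6],[[0,0,0],[0,0,-0.3],0.6],[[0,0,0],[0,0,-0.6],0.6],[[0,0,0],[0,0,-0.95],0.6],[[0,0,0],[0,0,-0.95],0.6]])

```text
clock: 33.45
ee_pos: [0.4878, 0.3053, 0.2093]
orientation: [179.6, -0.4, 90.5]
force: [-0.2, 0.6, -0.9]
opening: 0.034
grasp_force: 0.0
```

```bash
python3 - <<'E'
from h import *
T=pose(); im=arm.get_image('wrist'); np.save('T11.npy',T)
sc=arm.get_image('scene')
a=cv2.resize(im[:,:,::-1],(800,500),interpolation=cv2.INTER_CUBIC)[:,150:700]
cv2.imwrite('pics/w11b.png',a); cv2.imwrite('pics/s11.png',sc[:,:,::-1]); print(T[:3,3])
E
```

```text
[0.48782003 0.30529889 0.20932424]
```

View pics/w11b.png

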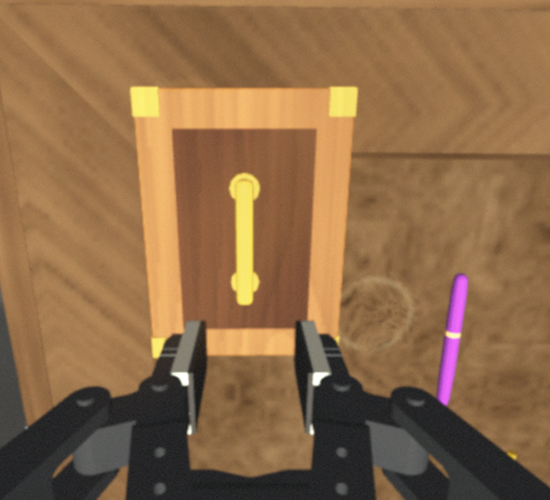

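The cover sits square over the case: its top corners are at (132,88) and (357,88) and the handle is at (244,240). At release the TCP was at z = 0.060, which is the seated height, and the weight was off the gripper.

```bash
python3 -c "
from cell import arm
print(arm.hand_in())"
```

```text
the job is handed in; nothing more can be done
None
```

The pen, wax, seal and matchbox are each in their own recess, the cover is on and was down at its seated height when I let go, and the job is handed in at about 33.5 s; the stylus, eraser and pencil were left alone.

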